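# Pack a knife-handle kit tray

### The job

Pack the parts for one knife handle into the wooden kit tray: lay the long wooden handle block flat in the tray's long lane, set the steel guard flat inside the rectangular frame, collar up and its length along the frame's length, stand the steel pommel dome up in the round cup, and slip the tall narrow steel ferrule over the post until it rests on the base. The short wooden offcut and the wide flat ring belong to another job: leave them lying where they are. Let go of everything when done.

Things in the scene. Friction and masses are not known exactly. Their poses are not given: they have to be found in the camera images.
- tray: Fixed brown wooden tray, 208 (x) x 156 mm (y). Origin: centre of its underside, z up. Floor 6 mm, all wall tops 16 mm above the bench. The long lane (pocket) for the handle block is on the +y side: centre x = 0, y = +45 mm, inside 140 (x) x 58 mm (y), walls 4 mm. The row at y = -43 mm holds three nests, at x = -66, 0 and +66 mm.
- cup_nest: Round cup of pale wood: inside diameter 50 mm, outside 56 mm, rim 10 mm and inner floor 3 mm above its underside. For the pommel. Fixed in the tray, in any of the three row positions; axes parallel to the tray's. Origin: centre of its underside, 6 mm above the bench.
- post_nest: Pale wooden base plate 58 x 56 x 3 mm with a single dark upright steel post 10 mm in diameter at its centre, post top 33 mm above the underside. For the ferrule. Fixed in the tray, in any of the three row positions; axes parallel to the tray's. Origin: centre of its underside, 6 mm above the bench.
- frame_nest: Pale wooden rectangular frame: inside 58 mm long (x) by 48 mm wide (y), rim 10 mm and inner floor 3 mm above its underside. For the guard. Fixed in the tray, in any of the three row positions; axes parallel to the tray's. Origin: centre of its underside, 6 mm above the bench.
- handle_block: Long dark-wood block 120 x 38 x 26 mm (x, y, z), about 85 g. Origin at the centre of its underside, x along its length. It lies loose on the bench beside the tray.
- short_offcut: Look-alike: dark-wood block of the same section but only 70 mm long (70 x 38 x 26 mm). Not part of the kit. Origin at the centre of its underside, x along its length. It lies loose on the bench beside the tray.
- guard: Steel knife guard: flat plate with rounded ends, 46 x 24 x 8 mm (x, y, z), with a rectangular collar 22 x 16 mm (x, y) standing on its middle from 8 to 28 mm height; grasp it by the collar. About 120 g. Origin at the centre of its underside, x along its length. It lies loose on the bench beside the tray.
- pommel: Solid steel pommel: upright cylinder 34 mm in diameter up to 24 mm height, then a dome up to 33 mm. About 220 g. Origin at the centre of its underside, z up. It lies loose on the bench beside the tray.
- ferrule: Tall narrow steel tube standing on end: outside diameter 34 mm, bore 26 mm, 30 mm high. About 95 g. Origin at the centre of its underside, z along its axis, up. It lies loose on the bench beside the tray.
- wide_ring: Look-alike: wide, flat steel ring, outside diameter 46 mm, bore 36 mm, 14 mm high. Not part of the kit. Origin at the centre of its underside. It lies loose on the bench beside the tray.
There are look-alikes about, which are no part of the job. Leave any green look-alike of the ferrule alone. What is shaped like the guard but pink or red is not meant.

How it is judged:
By the outcome, as a careful person would: the job done as asked, in the order asked, and still so for the second after the job is handed in, with the robot touching nothing.
It also fails if it takes over 96 s, if anything falls off the work surface, if the arm or the gripper's body presses on something with over 40 N, if the wrist force passes 120 N, or if a joint passes its speed limit or range.

### The arm

A 6-joint arm with a two-finger parallel gripper is mounted at the origin on the work surface. World frame = base frame: x ahead of the robot, y to its left, z up, the work surface at z = 0. Lengths are in m, angles in degrees, forces in N, time in s.
With the tool pointing down it reaches from about 0.325 to 0.85 m from the base axis. Payload 15.5 kg.
Tool frame: the origin (TCP) lies on the centre line of the jaws, within the pads' length; the fingertips stand 17 mm ahead of it and the grasp point (between the pads) lies 2 mm behind it; y points along the fingers, x is the direction in which the jaws open and shut, and the axes are right-handed (so a half turn about y gives the same grasp; the last joint's range is limited). The gripper opens to 91 mm and grips with 3 to 60 N. Pads are 32 mm wide; open, the fingers measure 118 mm over their backs; the gripper's body (76 mm by 178 mm) begins 60 mm behind the grasp point.
Start: joints at [68.669, 28.281, 77.091, -0, 74.628, -5.472], TCP at [0.171, 0.601, 0.231] pointing down, gripper open.
Joint ranges: [-166.48, 166.48], [-47.26, 123.95], [12.59, 153.08], [-70.14, 250.14], [6.76, 159.57], [-176.63, 176.63]. Speed limits (degrees/s): [108.29, 108.29, 147.25, 172.46, 172.46, 172.46].

### API

Orientations are given as [roll, pitch, yaw] about the fixed x, y, z axes, in that order (R = Rz(yaw) Ry(pitch) Rx(roll)).
In Python, from rig import r gives the robot as it stands. Calls block until the motion is done:
- r.reach(position, orientation): joint-space move of the TCP to a pose.
- r.servo_line(position, attitude=None, velocity=0.15, threshold=None): straight line of the TCP; attitude=None keeps the orientation; velocity is the mean speed in m/s. With threshold (N) it stops when the force on the tool has changed by that much, and returns True; else False.
- r.move_joints(angles): joint-space move.
- r.move_gripper(opening, effort=None): finger opening in m; effort is the grip in N (None keeps the last); returns when the fingers have stopped.
- r.dwell(seconds).
- r.solve_ik(position, orientation): joint angles nearest the present ones, or None.
- r.observe(): the state.
- r.get_image(name): name is "scene" or "top" or "wrist"; returns a dict with "color" (384x512x3 uint8, red, green, blue), "vertical_fov" (degrees; the focal length in pixels is half the picture's height over the tangent of half this angle, whatever the lens; pixels are square), "cx", "cy" (the principal point, pixels), "xyz" and "orientation" of the camera in the world; the wrist camera has in their place "tool_from_camera" (4x4, takes a point from camera to tool coordinates, whose origin is the TCP and whose axes are the tool frame's). Camera axes: x right, y down, z forward; pixel columns grow to the right and rows downward; lengths in m; the calibration is good to about 2 mm. A picture is of the moment at which its call begins: read the wrist's pose just before it. There is no depth.
A pose or a line that the arm cannot do raises r.PlanningError and nothing moves.
- r.finish_job(): hands the job in, once; it reports no verdict.
The state is a dict: "time": time; "q": joint angles; "joint_vel": joint speeds; "tau": joint torques, N m; "tcp_pos": TCP position; "orientation": TCP orientation; "contact_force": force on the tool from outside, world axes, zero at the start; "torque": the same for the moment, N m; "gripper_width": finger opening in m.
Only numpy, scipy, OpenCV 4.12 (cv2) and the standard library are available. Lean on these libraries where they do the work, as an engineer would, in place of code of your own. Each camera call takes 0.05 s, during which the arm holds its last target. There are 200 camera calls.

## Working session

There is one attempt and no reset: what is moved stays moved. The work goes in short steps, each a Python script; the robot and the scene stay as the last script left them, time stands still between calls to the robot, and variables do not carry over. Pictures are saved under pics/ and viewed, about 12 in all and at most 16, crops included, and the job is handed in when it is done.

```bash
ls; mkdir -p pics; cat > h.py <<'E'
from rig import r
import numpy as np, cv2
from scipy.spatial.transform import Rotation as R
def snap(n,f):
    o=r.observe(); d=r.get_image(n); cv2.imwrite('pics/'+f,d['color'][:,:,::-1])
    if 'tool_from_camera' in d:
        T=np.eye(4);T[:3,:3]=R.from_euler('xyz',o['orientation'],degrees=True).as_matrix();T[:3,3]=o['tcp_pos']
        T=T@np.array(d['tool_from_camera']);d['C'],d['R']=T[:3,3],T[:3,:3]
    np.save('pics/'+f+'.npy',d,allow_pickle=True); return d
def load(f): return np.load('pics/'+f+'.npy',allow_pickle=True).item()
E
python3 - <<'E'
from h import *
for n in('scene','top','wrist'):
    d=snap(n,n+'0.png'); print({k:v for k,v in d.items() if k!='color'})
print(r.observe())
E
```

```text
pics
{'vertical_fov': 56.23599649450501, 'cx': 260.8099651895863, 'cy': 193.18772111553164, 'xyz': array([ 1.11093122, -0.36204728,  0.59626018]), 'orientation': array([-126.89106527,    0.45311881,   57.91541414])}
{'vertical_fov': 48.007951735195185, 'cx': 249.20717244029504, 'cy': 185.35828993447467, 'xyz': array([0.33645065, 0.03691131, 1.08656127]), 'orientation': array([-172.60307735,    0.42883643,  -90.04456755])}
{'vertical_fov': 58.380366028534034, 'cx': 256.55503996774377, 'cy': 190.06427768297002, 'tool_from_camera': array([[ 9.99999815e-01,  3.03440284e-04,  5.27434014e-04,
        -5.25590161e-04],
       [-4.34736802e-04, -2.50202292e-01,  9.68193485e-01,
        -1.54899882e-01],
       [ 4.25754105e-04, -9.68193535e-01, -2.50202114e-01,
         7.02577641e-02],
       [ 0.00000000e+00,  0.00000000e+00,  0.00000000e+00,
         1.00000000e+00]]), 'C': array([0.10297661, 0.61977234, 0.3852774 ]), 'R': array([[ 2.72806190e-01,  9.31543329e-01,  2.40424226e-01],
       [ 9.62068766e-01, -2.63971772e-01, -6.88664877e-02],
       [-6.86908432e-04,  2.50091842e-01, -9.68221875e-01]])}
{'time': 0.15, 'q': array([ 6.86692293e+01,  2.83058175e+01,  7.71162256e+01, -8.43244003e-04,
        7.46256170e+01, -5.47226167e+00]), 'joint_vel': array([-0.05556223, -0.00603973, -0.12138515,  0.04277567, -0.06752795,
        0.05420504]), 'tau': array([ 4.74756289e-04, -8.79205656e+01, -3.82048953e+01,  7.08232680e-02,
        5.01898688e-02, -8.67846279e-05]), 'tcp_pos': array([0.17071024, 0.60099028, 0.23050113]), 'orientation': array([-8.99962641e+01,  4.75204382e-02,  7.41417164e+01]), 'contact_force': array([-0.49189653, -0.61808419, -0.37059769]), 'torque': array([-0.03488767, -0.04786468, -0.03712732]), 'gripper_width': 0.09110905178908078}
```

View pics/top0.png

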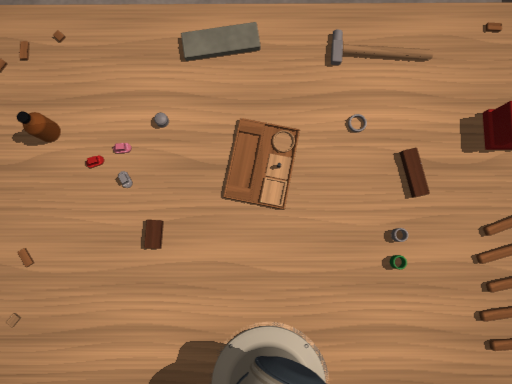

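View pics/scene0.png

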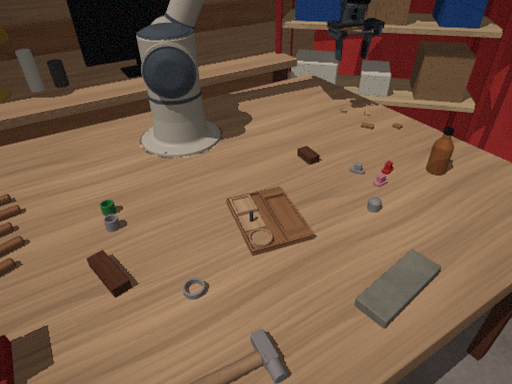

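The top view shows the tray at (261,165) with the cup at (283,143), the post at (277,166) and the frame at (273,191). The parts are the handle (414,173), guard (124,180), pommel (161,120) and ferrule (400,235). To leave alone: the offcut (152,234), ring (357,123), green tube (398,262) and pink/red guards (122,148) and (95,161). The scene view agrees.

```bash
cat >> h.py <<'E'
def pose(d):
    if 'C' in d: return d['C'],d['R']
    return d['xyz'],R.from_euler('xyz',d['orientation'],degrees=True).as_matrix()
def cast(d,uv,z):
    C,M=pose(d); f=192/np.tan(np.radians(d['vertical_fov']/2)); uv=np.atleast_2d(uv).astype(float)
    v=np.c_[(uv-[d['cx'],d['cy']])/f,np.ones(len(uv))]@M.T
    return (C+v*((z-C[2])/v[:,2])[:,None])[:,:2]
def proj(d,p):
    C,M=pose(d); f=192/np.tan(np.radians(d['vertical_fov']/2)); c=(np.atleast_2d(p)-C)@M
    return c[:,:2]/c[:,2:]*f+[d['cx'],d['cy']]
def look(xy,z,yaw,f):
    "put the camera's aim (0.04 m nearer tool -z than its axis) over xy"
    r.reach([xy[0],xy[1],z],[-90,0,yaw]); return snap('wrist',f)
E
python3 - <<'E'
from h import *
d=load('top0.png')
for n,uv,z in [('tray',(261,165),.016),('cup',(283,143),.016),('post',(277,166),.03),('frame',(273,191),.016),('handle',(414,173),.026),('guard',(124,180),.01),('pommel',(161,120),.02),('ferrule',(400,235),.03),('ring',(357,123),.014),('offcut',(152,234),.026)]:
    p=cast(d,uv,z)[0]; print(n,p.round(3),np.hypot(*p).round(3),np.degrees(np.arctan2(p[1],p[0])).round(1))
    for y in (-180,-90,0,90):
        print('   ',y,[None if q is None else np.round(q).astype(int).tolist() for q in [r.solve_ik([*p,.2],[-90,0,y])]])
E
```

```text
tray [0.527 0.015] 0.527 1.6
    -180 [[-5, 22, 93, 0, 64, 175]]
    -90 [[-5, 22, 93, 0, 64, 85]]
    0 [[-5, 22, 93, 0, 64, -5]]
    90 [[-5, 22, 93, 0, 64, -95]]
cup [ 0.584 -0.041] 0.585 -4.0
    -180 [[-10, 27, 85, 0, 68, 170]]
    -90 [[-10, 27, 85, 0, 68, 80]]
    0 [[-10, 27, 85, 0, 68, -10]]
    90 [[-10, 27, 85, 0, 68, -100]]
post [ 0.522 -0.024] 0.523 -2.7
    -180 [[-9, 22, 94, 0, 64, 171]]
    -90 [[-9, 22, 94, 0, 64, 81]]
    0 [[-9, 22, 94, 0, 64, -9]]
    90 [[-9, 22, 94, 0, 64, -99]]
frame [ 0.461 -0.015] 0.461 -1.8
    -180 [[-9, 17, 102, 0, 61, 171]]
    -90 [[-9, 17, 102, 0, 61, 81]]
    0 [[-9, 17, 102, 0, 61, -9]]
    90 [[-9, 17, 102, 0, 61, -99]]
handle [ 0.504 -0.364] 0.622 -35.8
    -180 [[-41, 30, 80, 0, 71, 139]]
    -90 [[-41, 30, 80, 0, 71, 49]]
    0 [[-41, 30, 80, 0, 71, -41]]
    90 [[-41, 30, 80, 0, 71, -131]]
guard [0.49  0.361] 0.609 36.4
    -180 [[31, 29, 82, 0, 70, -149]]
    -90 [[31, 29, 82, 0, 70, 121]]
    0 [[31, 29, 82, 0, 70, 31]]
    90 [[31, 29, 82, 0, 70, -59]]
pommel [0.643 0.269] 0.697 22.7
    -180 [[18, 36, 68, 0, 76, -162]]
    -90 [[18, 36, 68, 0, 76, 108]]
    0 [[18, 36, 68, 0, 76, 18]]
    90 [[18, 36, 68, 0, 76, -72]]
ferrule [ 0.351 -0.321] 0.476 -42.4
    -180 [[-50, 19, 100, 0, 62, 130]]
    -90 [[-50, 19, 100, 0, 62, 40]]
    0 [[-50, 19, 100, 0, 62, -50]]
    90 [[-50, 19, 100, 0, 62, -140]]
ring [ 0.636 -0.23 ] 0.676 -19.9
    -180 [[-25, 34, 71, 0, 75, 155]]
    -90 [[-25, 34, 71, 0, 75, 65]]
    0 [[-25, 34, 71, 0, 75, -25]]
    90 [[-25, 34, 71, 0, 75, -115]]
offcut [0.354 0.283] 0.453 38.6
    -180 [[31, 17, 103, 0, 60, -149]]
    -90 [[31, 17, 103, 0, 60, 121]]
    0 [[31, 17, 103, 0, 60, 31]]
    90 [[31, 17, 103, 0, 60, -59]]
```

```bash
python3 - <<'E'
from h import *
for n,p,z in [('guard',(.49,.361),.2),('pommel',(.643,.269),.2),('tray',(.527,.015),.25),('ferrule',(.351,-.30),.2),('handle',(.504,-.364),.2)]:
    look(p,z,0,n+'1.png')
print(r.observe()['time'])
ims=[cv2.resize(cv2.imread(f'pics/{n}1.png'),(400,300),interpolation=cv2.INTER_AREA) for n in('guard','pommel','ferrule','handle')]
cv2.imwrite('pics/m1.png',np.vstack([np.hstack(ims[:2]),np.hstack(ims[2:])]))
E
```

```text
5.7833
```

View pics/m1.png

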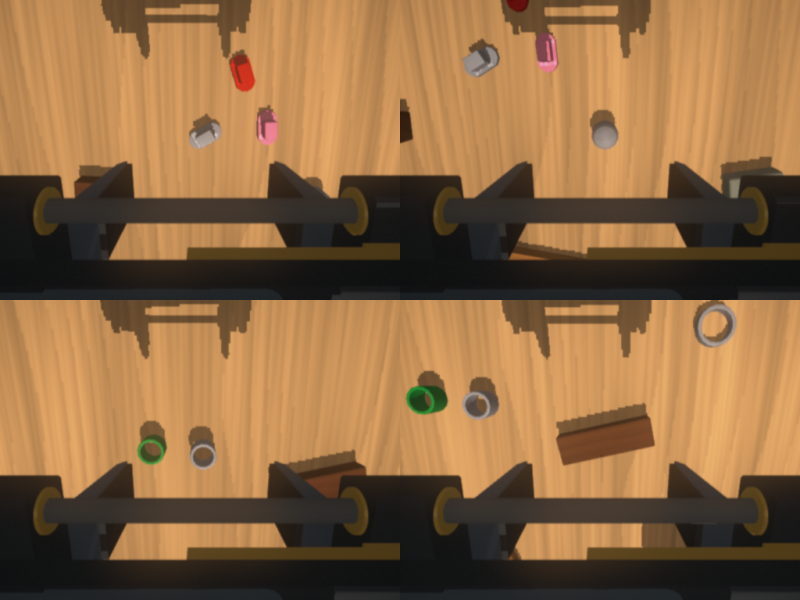

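View pics/tray1.png

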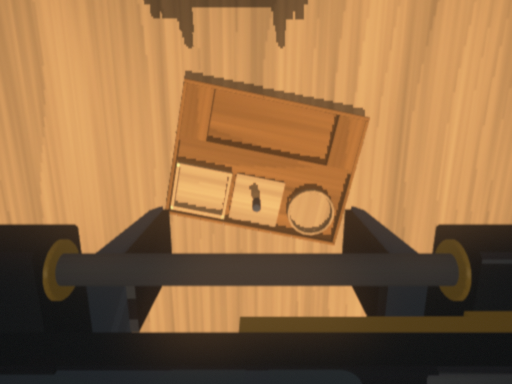

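The mosaic shows all four parts clear of the fingers. In full-res pixels the guard is at (262,169), the pommel at (262,170), the ferrule at (260,198) and the handle at (264,180). In the tray view the frame is at (200,191), the post base at (257,200), the cup at (310,210) and the lane at (272,124).

```bash
cat > seg.py <<'E'
from h import *
def blob(f,seed,lo,hi,k=3):
    d=load(f); hsv=cv2.cvtColor(d['color'],cv2.COLOR_RGB2HSV)
    m=cv2.inRange(hsv,lo,hi); m=cv2.morphologyEx(m,cv2.MORPH_OPEN,np.ones((k,k)))
    cs,_=cv2.findContours(m,cv2.RETR_EXTERNAL,cv2.CHAIN_APPROX_NONE)
    cs=[c for c in cs if cv2.contourArea(c)>60]
    return d,min(cs,key=lambda c:-cv2.pointPolygonTest(c,seed,True))
E
python3 - <<'E'
from seg import *
for f,pts in [('guard1.png',[(262,169),(256,180),(278,160),(262,150),(300,250)]),('pommel1.png',[(262,170),(262,150)]),('ferrule1.png',[(246,198),(260,198),(260,175)]),('handle1.png',[(264,180),(250,160),(300,172)]),('tray1.png',[(195,100),(272,124),(260,160),(340,150),(200,191),(120,150),(300,100),(350,112)])]:
    h=cv2.cvtColor(load(f)['color'],cv2.COLOR_RGB2HSV); print(f,[(p,h[p[1],p[0]].tolist()) for p in pts])
a=load('guard1.png')['color'][130:210,210:310];b=load('handle1.png')['color'][110:220,180:350]
c=load('ferrule1.png')['color'][150:220,210:310]
o=[cv2.resize(x,(400,300),interpolation=cv2.INTER_CUBIC)[:,:,::-1] for x in(a,b,c,load('pommel1.png')['color'][130:205,210:310])]
cv2.imwrite('pics/m2.png',np.vstack([np.hstack(o[:2]),np.hstack(o[2:])]))
E
```

```text
guard1.png [((262, 169), [12, 50, 117]), ((256, 180), [11, 37, 173]), ((278, 160), [10, 39, 152]), ((262, 150), [15, 137, 117]), ((300, 250), [15, 140, 193])]
pommel1.png [((262, 170), [10, 39, 152]), ((262, 150), [15, 138, 118])]
ferrule1.png [((246, 198), [10, 37, 158]), ((260, 198), [15, 135, 115]), ((260, 175), [15, 137, 115])]
handle1.png [((264, 180), [12, 172, 114]), ((250, 160), [15, 144, 103]), ((300, 172), [12, 169, 113])]
tray1.png [((195, 100), [14, 174, 166]), ((272, 124), [14, 177, 179]), ((260, 160), [13, 174, 173]), ((340, 150), [13, 175, 172]), ((200, 191), [17, 133, 242]), ((120, 150), [15, 141, 215]), ((300, 100), [15, 143, 121]), ((350, 112), [15, 146, 122])]
```

View pics/m2.png

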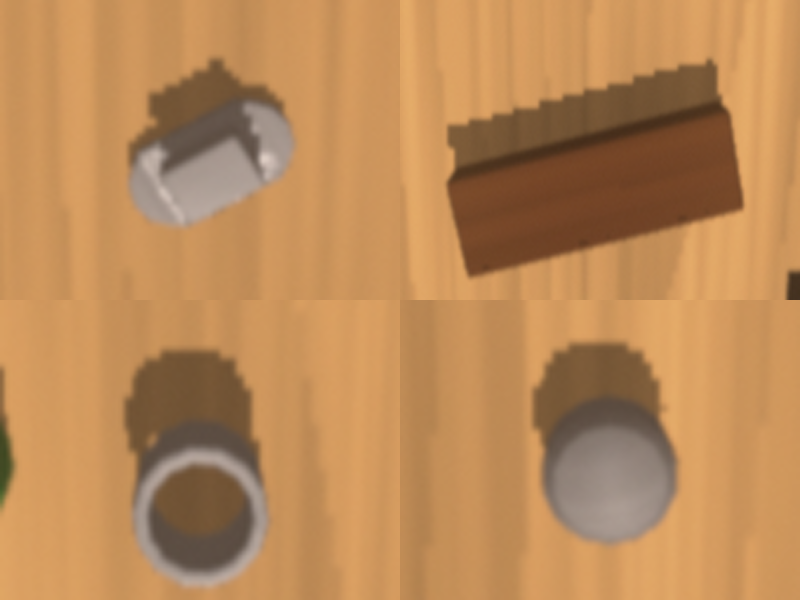

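The crops show the guard's collar top centred at (262.7,178), the ferrule rim at (260,200) and the pommel at (262.5,176). All three stand upright and nothing touches them.

```bash
python3 - <<'E'
from seg import *
def rect(d,c,z):
    p=cast(d,c[:,0],z)*1000; (q,(w,h),a)=cv2.minAreaRect(p.astype(np.float32))
    if w<h: w,h,a=h,w,a+90
    return np.round(q,1),round(w,1),round(h,1),round((a+90)%180-90,1)
d,c=blob('handle1.png',(264,180),(0,155,80),(14,255,255)); print('handle',rect(d,c,.026))
d,c=blob('guard1.png',(262,175),(0,0,60),(179,95,255),2); print('guard sil',rect(d,c,.008))
d,c=blob('guard1.png',(262,175),(0,0,135),(179,95,255),2); print('guard lit',rect(d,c,.028))
q=np.array([(162,183),(232,138),(262,180),(185,222)])/[4,3.75]+[210,130]; p=cast(d,q,.028)
print('collar',p.mean(0).round(4),np.degrees(np.arctan2(*(p[1]-p[0])[::-1])).round(1),np.degrees(np.arctan2(*(p[2]-p[3])[::-1])).round(1),np.linalg.norm(np.diff(p,axis=0),axis=1).round(4))
d,c=blob('ferrule1.png',(260,200),(0,0,135),(179,95,255),1); print('ferrule',rect(d,c,.030))
d,c=blob('pommel1.png',(262,175),(0,0,125),(179,95,255),2); print('pommel',rect(d,c,.024))
d,c=blob('tray1.png',(260,160),(0,155,100),(179,255,255),3); print('tray',rect(d,cv2.convexHull(c),.016))
d=load('tray1.png')
for n,uv,z in[('cup',(310.5,210),.016),('post top',(257,205),.039),('frame',(201,190.5),.016)]: print(n,cast(d,uv,z)[0].round(4))
E
```

```text
handle (array([ 509.8, -368.4]), 118.3, 37.9, 12.7)
guard sil (array([496.3, 358.9]), 45.1, 25.3, 29.5)
guard lit (array([496.2, 362.4]), 42.3, 22.7, 27.0)
collar [0.4952 0.3592] 35.1 31.1 [0.0207 0.0133 0.0219]
ferrule (array([ 354.7, -324.4]), 32.5, 31.8, 0.1)
pommel (array([649.7, 266.4]), 28.8, 28.6, -26.3)
tray (array([535.7,  13.4]), 208.1, 156.6, -11.5)
cup [ 0.5917 -0.039 ]
post top [ 0.5282 -0.0258]
frame [ 0.4628 -0.0152]
```

```bash
cat > pp.py <<'E'
from h import *
T=np.array([.5357,.0140]); Y=-11.5
def tray(x,y): return T+R.from_euler('z',Y,degrees=True).as_matrix()[:2,:2]@[x,y]
def pick(xy,g,yaw,opening,effort,up=.13):
    r.reach([*xy,up],[-90,0,yaw]); r.move_gripper(opening,effort)
    if r.servo_line([*xy,g],velocity=.15,threshold=15): print('CONTACT going down',r.observe()['tcp_pos'])
    r.move_gripper(0,effort); print('width',r.observe()['gripper_width'])
    r.servo_line([*xy,up],velocity=.15); print('lifted width',r.observe()['gripper_width'])
def place(xy,g,floor,yaw,opening,up=.13):
    r.reach([*xy,up],[-90,0,yaw])
    r.servo_line([*xy,g+floor+.006],velocity=.15); r.dwell(.15)
    hit=r.servo_line([*xy,g+floor-.001],velocity=.03,threshold=5); o=r.observe(); print('touch',hit,o['tcp_pos'].round(4),o['contact_force'].round(1))
    r.move_gripper(opening); r.servo_line([*xy,up],velocity=.15)
    print('t',r.observe()['time'],r.observe()['gripper_width'])
E
python3 - <<'E'
from pp import *
pick((.5098,-.3684),.030,-77.3,.070,25)
place(tray(0,45e-3),.030,.006,Y-90,.055)
q=tray(0,0); look(q,.25,0,'tray2.png')
E
```

```text
width 0.03785821977030535
lifted width 0.03766806438259103
touch True [0.5451 0.0581 0.0355] [0.7 0.2 1.2]
t 13.8083 0.05491346570642936
```

View pics/tray2.png

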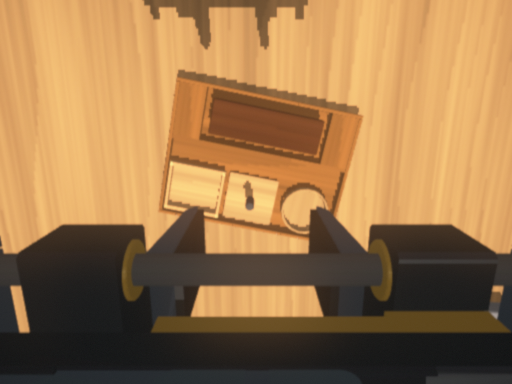

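The handle lies flat in the lane at (267,124). The guard is next.

```bash
sed -i 's/\.0140\]/.0148]/' pp.py; python3 - <<'E'
from pp import *
pick((.4955,.3592),.0285,-59.5,.050,30)
place(tray(-66e-3,-43e-3),.0285,.009,Y-90,.035)
q=tray(-.066,-.02); look(q,.2,0,'tray3.png')
E
```

```text
width 0.015627396457760567
lifted width 0.01586444683437745
touch True [ 0.4629 -0.0142  0.0371] [-0.3  0.9 -2.1]
t 23.475 0.03532581423237823
```

View pics/tray3.png

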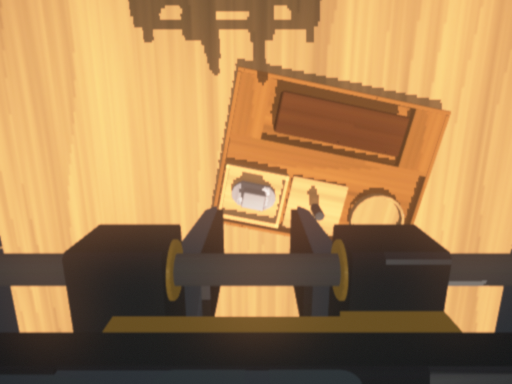

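The guard sits flat in the frame at (253,196), collar up and lengthwise. The pommel and ferrule follow, with a stop if a grip width is wrong.

```bash
python3 - <<'E'
from pp import *
pick((.6497,.2670),.0285,-90,.065,40)
assert abs(r.observe()['gripper_width']-.034)<.003
place(tray(66e-3,-43e-3),.0285,.009,Y-90,.050)
pick((.3547,-.3244),.0285,-90,.065,30)
assert abs(r.observe()['gripper_width']-.034)<.003
place(tray(0,-43e-3),.0285,.009,Y-90,.050)
q=tray(0,-.02); look(q+[0,-.03],.25,0,'tray4.png'); r.reach([.45,.25,.3],[-90,0,0]); snap('top','top4.png');d=snap('scene','scene4.png')
a=cv2.resize(cv2.imread('pics/tray4.png')[40:240,120:400],(420,300));b=cv2.resize(cv2.imread('pics/scene4.png')[170:270,200:340],(380,300),interpolation=cv2.INTER_CUBIC)
cv2.imwrite('pics/m4.png',np.vstack([np.hstack([a,b]),cv2.resize(cv2.imread('pics/top4.png')[60:260],(800,312))[:300]]))
E
```

```text
width 0.032134174148526456
lifted width 0.03195321621892797
touch True [ 0.5924 -0.0406  0.0376] [0.  0.2 2.4]
t 33.3917 0.05009084920977086
width 0.03233115574234695
lifted width 0.032294806406209686
touch True [ 0.5277 -0.0274  0.0372] [ 1.  -0.5  2.4]
t 41.1583 0.050105782944484666
```

View pics/m4.png

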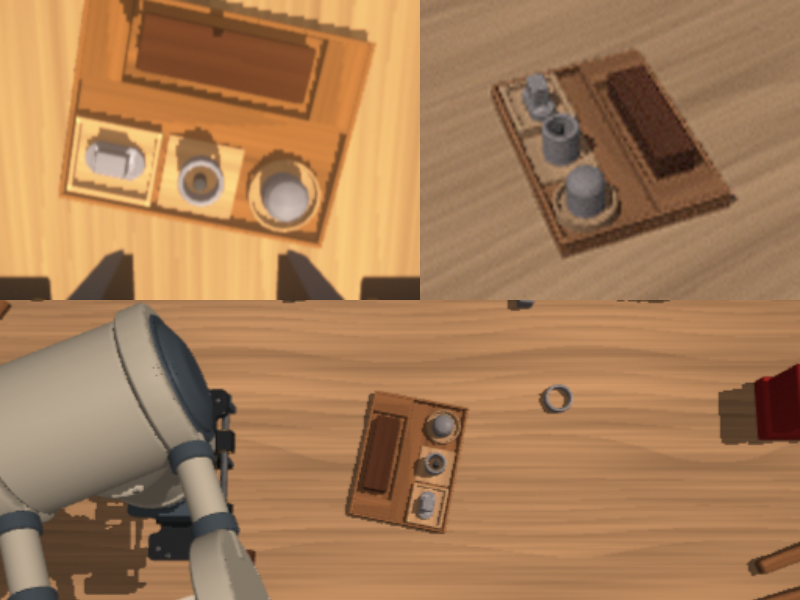

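All four parts are seated: guard (115,160), ferrule over the post (200,180), pommel in the cup (287,195) and handle in the lane. I'll check numerically that the look-alikes haven't moved, then hand in.

```bash
python3 - <<'E'
from h import *
a,b=load('top0.png')['color'].astype(int),load('top4.png')['color'].astype(int)
for n,(u,v) in dict(green=(398,262),ring=(357,123)).items(): print(n,abs(a-b)[v-14:v+14,u-14:u+14].max(2).mean())
r.reach([.30,-.50,.3],[-90,0,0]); c=snap('top','top5.png')['color'].astype(int)
for n,(u,v) in dict(offcut=(152,234),pink=(122,148),red=(95,161)).items(): print(n,abs(a-c)[v-14:v+14,u-14:u+14].max(2).mean())
o=r.observe(); print(o['time'],o['gripper_width'])
r.finish_job()
E
```

```text
green 4.014030612244898
ring 4.544642857142857
offcut 17.2640306122449
pink 26.7015306122449
red 26.348214285714285
46.8417 0.04995994422846619
the job is handed in; nothing more can be done
```

```bash
python3 - <<'E'
import cv2,numpy as np
a,c=[cv2.imread(f'pics/top{i}.png')[130:260,70:200] for i in(0,5)]
cv2.imwrite('pics/m5.png',cv2.resize(np.hstack([a,c]),(800,400)))
E
```

```text
(no output)
```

View pics/m5.png

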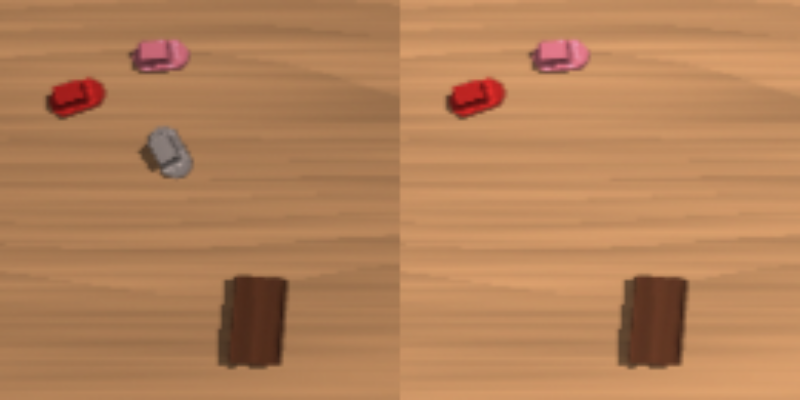

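The kit is packed and handed in at about 47 s of the 96 s allowed. I placed the handle block, guard, pommel and ferrule in that order, then released everything.

- **Parts:** the last wrist, scene and top pictures show the handle flat in the long lane and the guard flat in its frame, collar up and lengthwise. The pommel stands dome up in the cup, and the ferrule is over the post. Touchdown heights matched all four resting heights to within about 0.5 mm.
- **Look-alikes:** the offcut, wide ring, green tube and pink/red guards are where they were. The pixel check on the offcut and the pink/red guards, run just before hand-in, gave high differences. I handed in before looking into them. Comparing the before and after pictures afterwards shows a change in brightness, not movement.
- **Grip widths:** the pommel and ferrule read about 32 mm against 34 mm nominal, so they may have been gripped slightly off-centre. Both held and seated normally.

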